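# Clamp a cork float blank in the pump clamp

## Task

Pick the one square-sided cork blank out of the tray of bits, leaving the other bits in it, and lay it lengthwise on the clamp's bed between the anvil and the sprung nose. Then let go of it and pump the clamp's trigger, pull after pull, letting it right back out between pulls, until the nose has pinned the blank against the anvil and is itself pushed in about halfway; drive the nose only by the trigger, and never bottom the nose's spring, which would crush the cork. Finish still holding the trigger pulled part or all of the way in, with the blank gripped, and leave the mug and other things on the table alone.

Things in the scene. Friction and masses are not known exactly. Their poses are not given: they have to be found in the camera images.
- blank: the cork blank, a rectangular block 54 long (its x) x 34 wide (its y) x 34 mm high, 15 g, lying in the tray; the only square-sided bit there. Origin: centre of its underside
- tray: fixed open wooden tray, 200 (its x) x 250 (its y) x 30 mm high outside, walls and floor 4 mm; the bits stand at its four quarters, about 45 mm (x) and 60 mm (y) from its middle. Origin: centre of its underside
- clamp: pump clamp screwed to the table; its x is the way the nose advances. Origin: on the table. Base plate 295 x 62 mm, 12 mm thick, its top is the bed. The rod runs along y = 0, 31 mm up. Black pistol grip 30 mm wide, 150 mm high, at x = -119 to -141 mm. Two side plates, 38 mm over all, 84 mm high, at x = -60 to +15 mm, carry the trigger
- anvil_face (a point): point on the anvil's flat face, at x = +125, y = 0, 29 mm up in the clamp's frame; the anvil is an upright block 60 mm wide, its top 62 mm above the table. A blank lying home against it has its origin at x = +98 mm, y = 0, 12 mm up, long side along the clamp's x
- trigger (a joint): trigger angle: 0 = let out, leaning to +x; 0.45 rad = fully in, towards the pistol grip (-x of the clamp). A light spring returns it to 0. A pull pushes the rod 34 mm per rad through a ratchet with 6 mm teeth (up to the first 6 mm may be lost motion), 12 to 15 mm a full pull; letting it back leaves the rod. Two to five full pulls are needed, 8 to 20 N at the bar
- trigger_bar (a point): middle of the trigger's round crossbar, 10 mm thick, 54 mm clear between its side struts, along the clamp's y, 130 mm up, free above and 20 mm below: pinch it from above (fingers closing along the clamp's x) or push it. Seen from trigger_pivot it is at x = +12 mm, 54 mm up when trigger = 0 and at x = -13 mm, 54 mm up at 0.45 (55 mm radius)
- trigger_pivot (a point): the trigger's hinge axis (along the clamp's y), at x = -34 mm, height 76 mm in the clamp's frame
- nose (a joint): how far the sprung nose is pushed back into the rod: 0 = free, 25 mm = spring bottomed (crushes). The spring gives 0.7 N per mm, so halfway (about 12 mm) is about 9 N on the blank
- nose_face (a point): centre of the nose's face, a 22 mm rubber disc on the end of the rod, facing the anvil (+x of the clamp), 31 mm above the table; at the start 76 to 88 mm from the anvil's face
- rod (a joint): advance of the ratchet rod along the clamp's x, 0 to 64 mm; starts between 0 and 12 mm, has 14 N friction and stays where it is pumped to. nose_face is at x = 37 mm + rod - nose in the clamp's frame
- stopper: round cork stopper standing in the tray, 30 mm diameter, 40 mm high. Origin: centre of its underside
- disc: flat round cork disc in the tray, 44 mm diameter, 16 mm high. Origin: centre of its underside
- float: orange pear-shaped plastic float standing in the tray, 34 mm diameter, 51 mm high. Origin: centre of its underside
- mug: empty black mug, 80 mm wide, 85 mm high, bystander. Origin: centre of its underside
- flybox: aluminium fly box 75 x 105 x 26 mm, bystander. Origin: centre of its underside
- dispenser: yellow push dispenser 30 x 45 x 61 mm, bystander. Origin: centre of its underside
- spoon: stainless spoon lure, about 50 mm long, 4 mm thick, bystander. Origin: on its underside
Not all that is in view belongs to the job. What is shaped like the disc but purple is not meant.

How it is judged:
On the way, in this order (a step that is already met when the one before it is completed fails the run):
1. the blank lies lengthwise on the clamp's bed, between nose and anvil, and is let go (x of blank in the frame of clamp between 0.06 and 0.105 m and y of blank in the frame of clamp between -0.014 and 0.014 m and z of blank in the frame of clamp between 0.008 and 0.016 m and angle between the x axis of blank and the x axis of clamp, either way round below 0.25 rad and contact force between blank and the fingers below 0.1 N), for 0.2 s.
2. the trigger has been pulled well in (value of joint trigger above 0.2 rad), for 0.02 s.
3. the trigger has been let back out for another pull (value of joint trigger below 0.15 rad), for 0.02 s.
At the end, for the whole second after the job is handed in: blank lengthwise (7 deg) on the bed, within 14 mm of mid line and 6 mm of flush with the anvil, nose on it with 3 to 15 N (pushed in 4.5 to 21 mm), untouched by the robot; fingers hold the trigger pulled over 0.06 rad; other bits in the tray (170 mm of its middle) (x of blank in the frame of clamp between 0.092 and 0.104 m and y of blank in the frame of clamp between -0.014 and 0.014 m and z of blank in the frame of clamp between 0.008 and 0.016 m and angle between the x axis of blank and the x axis of clamp, either way round below 0.12 rad and contact force between blank and clamp above 2.5 N and contact force between nose and blank between 3 and 15 N and value of joint nose between 0.0045 and 0.021 m and value of joint trigger above 0.06 rad and contact force between the fingers and trigger above 0.5 N and contact force between the arm and blank below 0.2 N and linear speed of blank below 0.01 m/s and not (horizontal distance between stopper and tray above 0.17 m) and not (horizontal distance between disc and tray above 0.17 m) and not (horizontal distance between float and tray above 0.17 m)); the arm keeps its last pose, push and grip.
It fails at once if the nose's spring is bottomed or the cork is pressed by the nose with more than 17 N (value of joint nose above 0.0235 m or contact force between nose and blank above 17 N).
It fails at once if the robot pushes the rod or nose directly, instead of working the trigger (contact force between any of the arm, the fingers and rod above 3 N).
It fails at once if another bit is taken out of the tray (horizontal distance between any of stopper, disc, float and tray above 0.17 m).
It fails at once if a bystander is moved more than 30 mm (distance of any of mug, flybox, dispenser, spoon from where it was at the start of the episode above 0.03 m).
It also fails if it takes over 64 s, if anything falls off the work surface, if the arm or the gripper's body presses on something with over 40 N, if the wrist force passes 120 N, or if a joint passes its speed limit or range.

## Robot

A 6-joint arm with a two-finger parallel gripper is mounted at the origin on the work surface. World frame = base frame: x ahead of the robot, y to its left, z up, the work surface at z = 0. Lengths are in m, angles in rad, forces in N, time in s.
With the tool pointing down it reaches from about 0.3 to 0.95 m from the base axis. Payload 3.1 kg.
Tool frame: the origin (TCP) lies midway between the tips of the shut fingers; the grasp point (between the pads) lies 19 mm behind it; z points along the fingers, y is the line along which they close (so a half turn about z gives the same grasp; the last joint's range is limited). The gripper opens to 85 mm and grips with 20 to 120 N. Pads are 22 mm wide; open, the fingers measure 114 mm over their backs; the gripper's body (76 mm by 85 mm) begins 54 mm behind the grasp point. The pads swing forward as they close: fully open they stand 13 mm farther back than shut.
Start: joints at [-1.222, 0.308, 1.634, -0, 1.2, -0.07], TCP at [0.254, -0.571, 0.231] pointing down, gripper open.
Joint ranges: [-3.06, 3.06], [-0.79, 1.96], [0.05, 2.63], [-1.19, 4.34], [0.05, 2.64], [-2.94, 2.94]. Speed limits (rad/s): [2.79, 2.79, 3.14, 3.14, 3.14, 3.14].

## Interface

Orientations are given as a rotation vector (axis times angle).
In Python, from station import * gives the robot as it stands.
- The arm moves only by the tool drive_tool, never from a script. Its arguments are lists of equal length, an entry for each row: "offset": the shift along the tool's x, y, z in cm, a list of three; "rot": the turn, a rotation vector about the tool's x, y, z in units of 5 degrees (1.0 is 5 degrees), a list of three. In form: {"offset": [[dx, dy, dz], ...], "rot": [[ax, ay, az], ...]}. A call has 1 to 8 rows; each row shifts and turns the commanded pose from where the row before left it, along the tool's axes as they then stand; what a row does not reach is not made up. A row lasts 1/12 s, in which the tool goes at most 41.7 mm and 7.16 degrees, less where a joint would pass 70% of its speed; a pose out of reach is approached as far as the arm can. A call is refused whole if a number of a shift passes 4.17 or a number of a turn 1, either way. A call with a gripper value outside its range is refused whole. "jaw" is the finger opening in cm, from 0 to 8.54, set as the call begins (left out, the last holds). The fingers move at their own pace and stop on an object; the grip force is fixed at half the most. Time passes only in rows, so rows that do not move let the fingers close. It gives the time, the measured TCP pose, the force, the opening and the grip force at its end, in the units of the state.
- read_state(): the state, without advancing time (a new reading comes with each control period).
- grab_frame(name): name is "side" or "top" or "wrist"; returns a dict with "frame" (480x640x3 uint8, blue, green, red), "K" (3x3 intrinsics, pixels), "world_from_camera" (4x4, takes a point from camera to world coordinates). Camera axes: x right, y down, z forward; pixel columns grow to the right and rows downward; lengths in m; the calibration is good to about 2 mm. A picture is of the moment at which its call begins. There is no depth.
- finish_job(): hands the job in; it is judged then, once.
Trained networks look in the newest picture that a camera, given by its name, has taken for a name from the list of things; names that differ only in an ending like _2 or _b are one class to them, and where a whole thing is asked for, a point or a joint stands for the part that bears it (a point fixed in the world has none). Each returns a list of dicts, best first, with "score" (0 to 1); they miss things now and then, are a little off and sometimes report something else, mostly with a low value. They report only what shows in the picture. A call takes as long as a camera call. They do not tell look-alikes from the thing itself.
- look_for(camera, label): "bbox" ([left, top, right, bottom] as shares, 0 to 1, of the picture: columns of its width, rows of its height, round what is visible of it).
- silhouettes(camera, label): "mask" (480x640 bool, what is visible of it) and "bbox" ([left, top, right, bottom] as shares, 0 to 1, of the picture: columns of its width, rows of its height, round what is visible of it).
The state is a dict: "time_s": time; "qpos": joint angles; "joint_vel": joint speeds; "tau": joint torques, N m; "ee_pos": TCP position; "eef_rot": TCP orientation; "wrist_force": force on the tool from outside, world axes, zero at the start; "ft_torque": the same for the moment, N m; "opening": finger opening in m; "gripper_force": force on a finger pad.
Only numpy, scipy, OpenCV 4.12 (cv2) and the standard library are available. Lean on these libraries where they do the work, as an engineer would, in place of code of your own. Each camera call takes 0.05 s, during which the arm holds its last target. There are 200 camera calls.

## Working session

There is one attempt and no reset: what is moved stays moved. The work goes in short steps, Python scripts to look and compute and a tool call to move; the robot and the scene stay as the last step left them, time stands still between calls to the robot, and variables do not carry over. Pictures are saved under pics/ and viewed, at most 10 in all, crops included, and the job is handed in when it is done.

Besides the shell and the picture viewer there is one more tool, called after ">>>" as name(argument=value, ...) on one line, values as JSON. drive_tool: Moves the arm, as the interface text tells. Its arguments: {"type":"object","properties":{"offset":{"type":"array"},"rot":{"type":"array"},"jaw":{"type":"number"}},"required":["offset","rot"]}

```bash
ls; mkdir -p pics; python3 - <<'E'
from station import *
import cv2,numpy as np
s=read_state(); print(s)
for n in ["top","side"]:
    f=grab_frame(n); cv2.imwrite(f"pics/{n}0.png",f["frame"]); print(n,f["K"].tolist(),np.round(f["world_from_camera"],4).tolist())
    for l in ["blank","tray","clamp","stopper","disc","float","mug","trigger_bar","nose_face","flybox","dispenser","spoon"]:
        r=look_for(n,l); print(l,[(round(d["score"],2),np.round(np.array(d["bbox"])*[640,480,640,480]).astype(int).tolist()) for d in r[:3]])
E
```

```text
pics
{'time_s': 0.0, 'qpos': array([-1.22167653e+00,  3.08995340e-01,  1.63522664e+00, -9.11557033e-06,
        1.19971275e+00, -6.97089667e-02]), 'joint_vel': array([ 0.00116759,  0.0004782 , -0.00026765, -0.00112778,  0.00103717,
        0.00157376]), 'tau': array([ 1.40747707e-04, -4.15253556e+01, -2.76665461e+01, -9.21076207e-05,
        1.01770266e-02,  1.36881440e-05]), 'ee_pos': array([ 0.25385904, -0.57019617,  0.23003402]), 'eef_rot': array([-3.07068918e+00, -6.52619804e-01,  5.25113937e-04]), 'wrist_force': array([ 0.01411251,  0.15194027, -0.6656641 ]), 'ft_torque': array([-0.01719775, -0.01282059, -0.05059143]), 'gripper_force': 0.0, 'opening': 0.08548170786377879}
top [[442.92183980748086, 0.0, 322.77143557279624], [0.0, 442.92183980748086, 244.31355924257235], [0.0, 0.0, 1.0]] [[0.0063, -0.9932, 0.1162, 0.4793], [-0.9998, -0.0084, -0.0176, 0.055], [0.0185, -0.1161, -0.9931, 1.0001], [0.0, 0.0, 0.0, 1.0]]
blank [(0.55, [269, 244, 295, 271]), (0.25, [406, 248, 469, 272])]
tray [(0.5, [407, 245, 419, 257])]
clamp [(0.57, [359, 224, 511, 288]), (0.38, [442, 241, 461, 274])]
[... 675 characters left out ...]
344, 307]), (0.71, [321, 167, 351, 191]), (0.22, [300, 146, 360, 252])]
tray [(0.95, [283, 273, 395, 380])]
clamp [(0.62, [299, 146, 362, 254])]
stopper [(0.69, [361, 288, 378, 309]), (0.21, [300, 145, 359, 251])]
disc [(0.92, [353, 335, 380, 361]), (0.77, [431, 344, 457, 374]), (0.75, [232, 246, 258, 278])]
float [(0.73, [309, 320, 324, 347]), (0.29, [362, 286, 377, 308])]
mug [(0.61, [213, 202, 252, 247])]
trigger_bar [(0.57, [323, 165, 351, 191])]
nose_face [(0.46, [360, 286, 379, 307])]
flybox [(0.88, [199, 282, 243, 329])]
dispenser [(0.87, [231, 246, 252, 277]), (0.35, [320, 165, 351, 191])]
spoon [(0.5, [222, 373, 238, 390]), (0.37, [309, 278, 342, 307]), (0.18, [301, 146, 362, 251])]
```

View pics/top0.png

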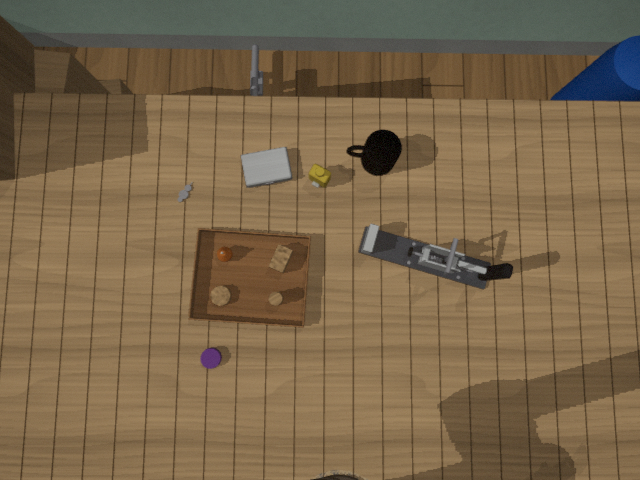

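View pics/side0.png

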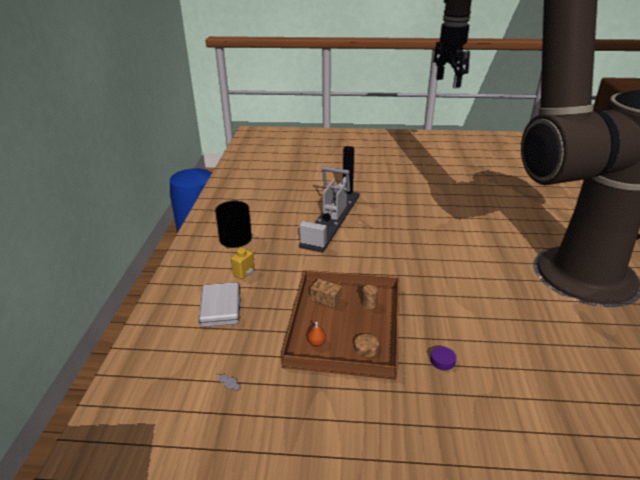

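Candidates in the top view: blank (280,258) with square sides; stopper (275,299) round; disc (220,296) round and flat; purple look-alike (211,358); float (225,254). I choose (280,258) and check it in a crop.

```bash
cat > h.py <<'E'
from station import *
import cv2,numpy as np
from scipy.spatial.transform import Rotation as R
def proj(f,P):
    T=np.linalg.inv(f["world_from_camera"]); P=np.atleast_2d(P)
    c=P@T[:3,:3].T+T[:3,3]; p=c@f["K"].T; return p[:,:2]/p[:,2:]
def unproj(f,uv,z):
    uv=np.atleast_2d(uv); d=np.c_[uv,np.ones(len(uv))]@np.linalg.inv(f["K"]).T@f["world_from_camera"][:3,:3].T
    o=f["world_from_camera"][:3,3]; return o+d*((z-o[2])/d[:,2])[:,None]
E
python3 - <<'E'
from h import *
f=grab_frame("top"); im=f["frame"]
a=cv2.resize(im[240:280,255:310],None,fx=8,fy=8,interpolation=cv2.INTER_CUBIC)
b=cv2.resize(im[215:295,350:520],None,fx=4.7,fy=4.7,interpolation=cv2.INTER_CUBIC)
s=grab_frame("side"); c=cv2.resize(s["frame"][270:314,300:390],None,fx=3.9,fy=3.9,interpolation=cv2.INTER_CUBIC)
W=np.zeros((600,800,3),np.uint8); 
a=a[:220]; W[:a.shape[0],:a.shape[1]]=a; W[:c.shape[0],445:445+c.shape[1]]=c; W[222:222+b.shape[0],:b.shape[1]]=b[:378,:800]
cv2.imwrite("pics/crop1.png",W)
for n,fr in(("top",f),("side",s)):
  for r in silhouettes(n,"blank")[:2]:
    m=r["mask"].astype(np.uint8); ys,xs=np.nonzero(m); print(n,r["score"],m.sum(),xs.mean(),ys.mean(),cv2.minAreaRect(np.c_[xs,ys].astype(np.float32)),unproj(fr,[xs.mean(),ys.mean()],.03))
E
```

```text
top 0.38 74 412.4054054054054 252.14864864864865 ((413.720703125, 251.14828491210938), (8.885866165161133, 14.034687042236328), 85.2363510131836) [[ 0.5770356 -0.1603725  0.03     ]]
side 0.69 689 326.0159651669086 293.2307692307692 ((325.8999938964844, 293.29998779296875), (32.25522994995117, 24.033309936523438), 18.434946060180664) [[0.55848447 0.1410593  0.03      ]]
side 0.41 1375 233.72 223.32218181818183 ((234.01219177246094, 224.1097412109375), (45.718658447265625, 33.35032272338867), 83.6598129272461) [[ 0.80070741 -0.1110448   0.03      ]]
```

View pics/crop1.png

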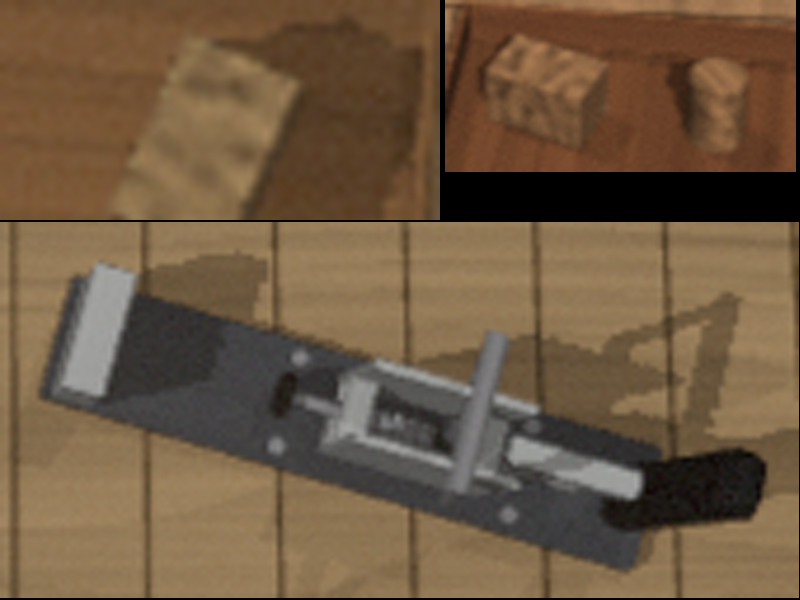

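The crop confirms a square-sided blank at about (280,258), turned in the tray. The clamp's anvil is at about (371,238), the nose at (411,252) and the trigger bar at (452,255). Next I fit both poses from the corners.

```bash
cat > fit.py <<'E'
from h import *
from scipy.optimize import least_squares
f=grab_frame("top")
def px(c,s,o): return (np.array(c,float)+.5)/s-.5+o
B=px([[185,38],[298,82],[115,205]],8,[255,240])
w=unproj(f,B,.038); print("blank corners",w.round(4).tolist(), np.linalg.norm(w[0]-w[1]),np.linalg.norm(w[0]-w[2]))
C=px([[137,52],[102,175],[40,176],[632,348],[662,225],[72,54],[478,189]],4.7,[350,215])
def mod(p):
    x,y,a,xl=p; P=np.array([[.125,-.03,.062],[.125,.03,.062],[xl,.031,.012],[xl-.295,.031,.012],[xl-.295,-.031,.012],[xl,-.031,.012],[-.022,0,.130]])
    return P@R.from_euler("z",a).as_matrix().T+[x,y,0]
r=least_squares(lambda p:(proj(f,mod(p))-C).ravel(),[.57,-.2,1.7,.147])
print(r.x,r.fun.reshape(-1,2).round(1).tolist())
print(proj(f,mod(r.x)).round(1).tolist())
# anvil back, nose
n=px([[285,174]],4.7,[350,215]); nw=unproj(f,n,.035)[0]; x,y,a,_=r.x
print("nose disc top approx clamp",R.from_euler("z",-a).apply(nw-[x,y,0.]))
# blank fit in side view, check
s=grab_frame("side")
yaw=np.arctan2(*(w[0]-w[2])[1::-1]); cen=(w[1]+w[2])/2
print("blank c",cen,"yaw",np.degrees(yaw))
print(proj(s,w).round(1).tolist(), proj(s,[cen]))
print(proj(s,mod(r.x)).round(1).tolist())
E
python3 fit.py
```

```text
blank corners [[0.591, 0.1364, 0.038], [0.5792, 0.1054, 0.038], [0.5452, 0.1545, 0.038]] 0.03315159015824581 0.049230041285585974
[ 0.56739882 -0.19376516  1.29375215  0.15025264] [[0.0, -0.0], [0.0, 0.5], [-0.6, -0.3], [0.3, 0.1], [0.5, -0.3], [0.0, -0.5], [-0.3, 0.4]]
[[378.8, 225.6], [371.3, 252.3], [357.6, 251.8], [484.4, 288.7], [490.9, 262.2], [365.0, 225.6], [451.0, 255.3]]
nose disc top approx clamp [0.0405559  0.00088143 0.035     ]
blank c [0.56222461 0.12993626 0.038     ] yaw -21.610890786413382
[[309.9, 287.9], [317.0, 278.7], [332.3, 294.7]] [[324.5090255  286.52227129]]
[[301.4, 220.6], [325.6, 225.1], [322.3, 248.9], [358.5, 192.3], [337.3, 188.8], [297.6, 243.9], [334.0, 170.1]]
```

>>> drive_tool(offset=[[2.82,-2.58,0],[2.82,-2.58,0],[2.82,-2.58,0],[2.82,-2.58,0],[2.82,-2.58,0],[2.82,-2.58,0],[2.82,-2.58,0],[2.82,-2.58,0]], rot=[[0,0,0],[0,0,0],[0,0,0],[0,0,0],[0,0,0],[0,0,0],[0,0,0],[0,0,0]], jaw=6.2)

```text
time_s: 2.27
ee_pos: [0.3767, -0.2891, 0.2315]
eef_rot: [3.073, 0.652, 0.001]
wrist_force: [0.7, -0.7, -0.2]
opening: 0.0619
gripper_force: 0.0
```

>>> drive_tool(offset=[[2.82,-2.58,0],[2.82,-2.58,0],[2.82,-2.58,0],[2.82,-2.58,0],[2.82,-2.58,0],[2.82,-2.58,0],[2.82,-2.58,0],[2.82,-2.58,0]], rot=[[0,0,0],[0,0,0],[0,0,0],[0,0,0],[0,0,0],[0,0,0],[0,0,0],[0,0,0]])

```text
time_s: 2.93
ee_pos: [0.499, -0.0085, 0.2317]
eef_rot: [3.072, 0.653, 0.001]
wrist_force: [0.9, -0.6, 0.7]
opening: 0.0615
gripper_force: 0.0
```

>>> drive_tool(offset=[[2.82,-2.58,0],[2.82,-2.58,0],[2.82,-2.58,0],[2.82,-2.58,0],[0,0,0],[0,0,0],[0,0,0],[0,0,0]], rot=[[0,0,0],[0,0,0],[0,0,0],[0,0,0],[0,0,1],[0,0,1],[0,0,1],[0,0,1]])

```text
time_s: 3.6
ee_pos: [0.5595, 0.1303, 0.2311]
eef_rot: [3.14, 0.104, -0.0]
wrist_force: [-1.2, 0.5, -0.2]
opening: 0.0617
gripper_force: 0.0
```

>>> drive_tool(offset=[[0,0,1],[0,0,1],[0,0,1],[0,0,1],[0,0,1],[0,0,0],[0,0,0]], rot=[[0,0,1],[0,0,1],[0,0,1],[0,0,1],[0,0,1],[0,0,0],[0,0,0]])

```text
time_s: 4.18
ee_pos: [0.5591, 0.1297, 0.1808]
eef_rot: [3.089, -0.569, -0.002]
wrist_force: [-0.1, 0.2, 0.2]
opening: 0.0622
gripper_force: 0.0
```

```bash
python3 - <<'E'
from h import *
f=grab_frame("wrist"); im=f["frame"].copy()
a=np.radians(-21.2); c=np.array([.560,.1305,.038])
P=[c+R.from_euler("z",a).apply([sx*.027,sy*.017,0]) for sx,sy in((1,1),(1,-1),(-1,-1),(-1,1))]
p=proj(f,P); print(p.round(0).tolist())
cv2.polylines(im,[p.round().astype(np.int32)],True,(0,255,0),1); cv2.imwrite("pics/w1.png",im)
E
```

```text
[[296.0, 188.0], [339.0, 188.0], [337.0, 252.0], [296.0, 252.0]]
```

View pics/w1.png

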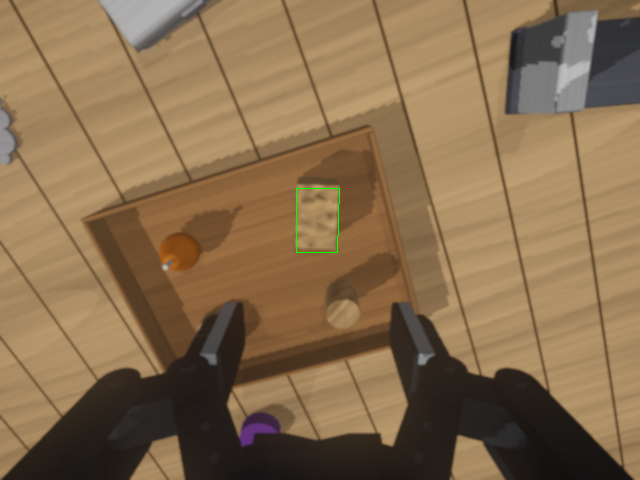

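The wrist view shows the blank at (297-339, 185-251), right on the predicted outline, with the other bits clear of the fingers. Descending.

>>> drive_tool(offset=[[0.15,0,2.4],[0,0,2.4],[0,0,2.4],[0,0,2.4],[0,0,2.4],[0,0,2.2],[0,0,1.8],[0,0,1.2]], rot=[[0,0,0],[0,0,0],[0,0,0],[0,0,0],[0,0,0],[0,0,0],[0,0,0],[0,0,0]])

```text
time_s: 4.9
ee_pos: [0.5607, 0.1292, 0.0082]
eef_rot: [3.089, -0.57, -0.001]
wrist_force: [0.2, -0.8, -0.2]
opening: 0.0616
gripper_force: 0.0
```

>>> drive_tool(offset=[[0,0,0],[0,0,0],[0,0,0],[0,0,0],[0,0,0],[0,0,0],[0,0,0]], rot=[[0,0,0],[0,0,0],[0,0,0],[0,0,0],[0,0,0],[0,0,0],[0,0,0]], jaw=2.8)

```text
time_s: 5.48
ee_pos: [0.5618, 0.1294, 0.0103]
eef_rot: [-3.088, 0.572, -0.003]
wrist_force: [-0.9, 0.2, 3.0]
opening: 0.0331
gripper_force: 59.7
```

>>> drive_tool(offset=[[0,0,-1],[0,0,-2],[0,0,-2],[0,0,-2],[0,0,-2],[0,0,-2],[0,0,-2],[0,0,-2]], rot=[[0,0,0],[0,0,0],[0,0,0],[0,0,0],[0,0,0],[0,0,0],[0,0,0],[0,0,0]])

```text
time_s: 6.15
ee_pos: [0.5607, 0.1292, 0.161]
eef_rot: [-3.089, 0.573, -0.0]
wrist_force: [-0.2, 0.3, 0.3]
opening: 0.0332
gripper_force: 59.3
```

>>> drive_tool(offset=[[1.42,2.55,0],[1.42,2.55,0],[1.42,2.55,0],[1.42,2.55,0],[1.42,2.55,0],[1.42,2.55,0],[1.42,2.55,0],[1.42,2.55,0]], rot=[[0,0,0],[0,0,0],[0,0,0],[0,0,0],[0,0,0],[0,0,0],[0,0,0],[0,0,0]])

```text
time_s: 6.82
ee_pos: [0.5938, -0.1033, 0.16]
eef_rot: [-3.089, 0.573, -0.001]
wrist_force: [0.8, 0.3, -0.4]
opening: 0.0329
gripper_force: 59.4
```

>>> drive_tool(offset=[[0,0,0],[0,0,0],[0,0,0],[0,0,0],[0,0,0],[0,0,0],[0,0,0],[0,0,0]], rot=[[0,0,-1],[0,0,-1],[0,0,-1],[0,0,-1],[0,0,-1],[0,0,-1],[0,0,-1],[0,0,-1]])

```text
time_s: 7.48
ee_pos: [0.5937, -0.1019, 0.1599]
eef_rot: [3.097, 0.525, 0.0]
wrist_force: [0.1, 0.5, 0.6]
opening: 0.0329
gripper_force: 59.4
```

>>> drive_tool(offset=[[0,0,0],[0,0,0],[0,0,0],[0,0,0],[0,0,0],[0,0,0],[0,0,0],[0,0,0]], rot=[[0,0,-1],[0,0,-1],[0,0,-1],[0,0,-1],[0,0,-1],[0,0,-1],[0,0,-1],[0,0,-1]])

```text
time_s: 8.15
ee_pos: [0.5937, -0.1019, 0.1599]
eef_rot: [2.731, 1.553, 0.0]
wrist_force: [-0.6, 0.3, -0.3]
opening: 0.0329
gripper_force: 59.4
```

>>> drive_tool(offset=[[0,0,0],[0,0,0],[0,0,0],[0,0,0],[0,0,0]], rot=[[0,0,-1],[0,0,-1],[0,0,-1],[0,0,0],[0,0,0]])

```text
time_s: 8.57
ee_pos: [0.5938, -0.1019, 0.1598]
eef_rot: [2.511, 1.888, 0.0]
wrist_force: [-0.1, -0.1, 0.6]
opening: 0.0332
gripper_force: 59.4
```

```bash
cat > clamp.py <<'E'
from h import *
A=1.29375; O=np.array([.5674,-.19377,0]); M=R.from_euler("z",A)
def toclamp(p): return M.inv().apply(np.array(p)-O)
E
python3 - <<'E'
from clamp import *
s=read_state(); r=R.from_rotvec(s["eef_rot"]).as_matrix()
print(toclamp(s["ee_pos"]), s["ee_pos"], np.degrees(np.arctan2(r[1,0],r[0,0])),s["opening"])
f=grab_frame("wrist"); im=f["frame"].copy()
a=lambda P: proj(f,M.apply(np.array(P))+O).round().astype(np.int32)
for P in ([[.125,-.03,.062],[.125,.03,.062],[.125,.03,.012],[.125,-.03,.012]],[[.15,-.031,.012],[.15,.031,.012],[-.145,.031,.012],[-.145,-.031,.012]]):
    print(a(P).tolist()); cv2.polylines(im,[a(P)],True,(0,255,0),1)
cv2.imwrite("pics/w2.png",im)
E
```

```text
[ 0.09557754 -0.00025431  0.15975515] [ 0.59378658 -0.10190663  0.15975515] 73.87043479161751 0.033218747854595436
[[360, 199], [270, 199], [277, 185], [353, 184]]
[[355, 152], [275, 153], [287, 444], [347, 444]]
```

View pics/w2.png

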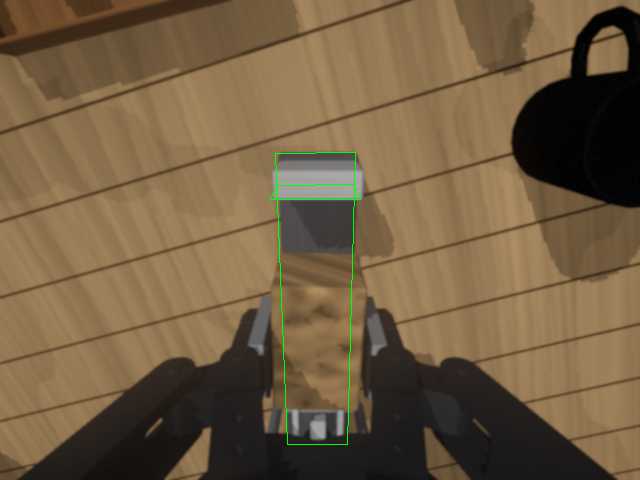

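```bash
python3 - <<'E'
from clamp import *
f=grab_frame("wrist")
for h in (.028,.032): print(h,toclamp(unproj(f,[[272,287],[366,287]],.1598+h)[0]),toclamp(unproj(f,[[366,287]],.1598+h)[0]))
for h in (-.002,-.006): print(toclamp(unproj(f,[[280,253]],.1598+h)[0]),toclamp(unproj(f,[[360,253]],.1598+h)[0]))
E
```

```text
0.028 [0.12386083 0.01409673 0.1878    ] [ 0.12369723 -0.01830422  0.1878    ]
0.032 [0.12588002 0.01354838 0.1918    ] [ 0.12572212 -0.01772358  0.1918    ]
[0.12458    0.01413217 0.1578    ] [ 0.12441176 -0.01951874  0.1578    ]
[0.12299902 0.01456789 0.1538    ] [ 0.12282614 -0.02001262  0.1538    ]
```

>>> drive_tool(offset=[[-0.35,-0.15,2.2],[0,0,2.2],[0,0,2.2],[0,0,2.2],[0,0,2.0],[0,0,1.8],[0,0,0.9],[0,0,0.4]], rot=[[0,0,0],[0,0,0],[0,0,0],[0,0,0],[0,0,0],[0,0,0],[0,0,0],[0,0,0]])

```text
time_s: 9.33
ee_pos: [0.59, -0.1045, 0.0184]
eef_rot: [-2.508, -1.888, 0.003]
wrist_force: [-0.6, 0.4, -0.1]
opening: 0.033
gripper_force: 59.4
```

>>> drive_tool(offset=[[0,0,0],[0,0,0],[0,0,0]], rot=[[0,0,0],[0,0,0],[0,0,0]])

```text
time_s: 9.58
ee_pos: [0.5928, -0.1052, 0.0217]
eef_rot: [2.508, 1.889, 0.003]
wrist_force: [-0.5, -0.2, -0.3]
opening: 0.0332
gripper_force: 59.4
```

>>> drive_tool(offset=[[0,0,0.15],[0,0,0.1],[0,0,0.0],[0,0,0]], rot=[[0,0,0],[0,0,0],[0,0,0],[0,0,0]])

```text
time_s: 9.92
ee_pos: [0.592, -0.105, 0.0183]
eef_rot: [2.508, 1.89, 0.001]
wrist_force: [-0.7, -0.4, 2.2]
opening: 0.0331
gripper_force: 59.6
```

>>> drive_tool(offset=[[0,0,0.1],[0,0,0],[0,0,0]], rot=[[0,0,0],[0,0,0],[0,0,0]])

```text
time_s: 10.17
ee_pos: [0.592, -0.1051, 0.0183]
eef_rot: [2.509, 1.89, 0.0]
wrist_force: [-1.5, 0.5, 7.8]
opening: 0.0334
gripper_force: 60.3
```

>>> drive_tool(offset=[[0,0,-0.1],[0,0,0],[0,0,0],[0,0,0],[0,0,0],[0,0,0]], rot=[[0,0,0],[0,0,0],[0,0,0],[0,0,0],[0,0,0],[0,0,0]], jaw=5.6)

```text
time_s: 10.67
ee_pos: [0.5913, -0.1048, 0.0175]
eef_rot: [-2.509, -1.89, 0.0]
wrist_force: [0.1, -0.4, -0.2]
opening: 0.056
gripper_force: 0.0
```

>>> drive_tool(offset=[[0,0,-1],[0,0,-2],[0,0,-2.5],[0,0,-3],[0,0,-3],[0,0,-3],[0,0,-3],[0,0,-3]], rot=[[0,0,0],[0,0,0],[0,0,0],[0,0,0],[0,0,0],[0,0,0],[0,0,0],[0,0,0]])

```text
time_s: 11.33
ee_pos: [0.5912, -0.1048, 0.2251]
eef_rot: [2.509, 1.89, 0.001]
wrist_force: [0.5, -0.9, -0.1]
opening: 0.0556
gripper_force: 0.0
```

```bash
python3 - <<'E'
from clamp import *
f=grab_frame("wrist"); cv2.imwrite("pics/w3.png",f["frame"])
s=read_state(); print(s["ee_pos"],toclamp(s["ee_pos"]))
q=lambda P: proj(f,M.apply(np.array(P))+O).round(0).tolist()
print(q([[.125,-.03,.062],[.125,.03,.062],[.12,0,.046],[.066,0,.046],[.042,0,.031],[-.022,0,.13]]))
E
```

```text
[ 0.59552104 -0.10582744  0.23269047] [ 0.09228064 -0.00299504  0.23269047]
[[353.0, 177.0], [281.0, 177.0], [317.0, 179.0], [317.0, 238.0], [317.0, 256.0], [318.0, 379.0]]
```

View pics/w3.png

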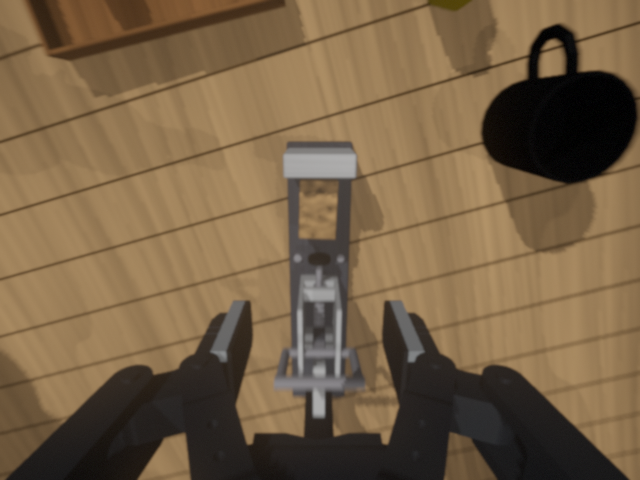

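The blank lies on the bed at (318,210) between the nose (319,259) and the anvil (320,165). The trigger bar is at (320,382). Next: move over the bar, turn and pinch.

>>> drive_tool(offset=[[-1.91,-0.05,0],[-1.91,-0.05,0],[-1.91,-0.05,0],[-1.91,-0.05,0],[-1.91,-0.05,0],[-1.91,-0.05,0],[0,0,0],[0,0,0]], rot=[[0,0,0],[0,0,0],[0,0,0],[0,0,0],[0,0,0],[0,0,0],[0,0,1],[0,0,1]], jaw=4.0)

```text
time_s: 12.05
ee_pos: [0.5565, -0.2155, 0.2233]
eef_rot: [2.669, 1.656, 0.0]
wrist_force: [0.3, 0.2, -0.4]
opening: 0.04
gripper_force: 0.0
```

>>> drive_tool(offset=[[0,0,0],[0,0,0],[0,0,0],[0,0,0],[0,0,0],[0,0,0],[0,0,0],[0,0,0]], rot=[[0,0,1],[0,0,1],[0,0,1],[0,0,1],[0,0,1],[0,0,1],[0,0,1],[0,0,1]])

```text
time_s: 12.72
ee_pos: [0.5569, -0.2142, 0.2233]
eef_rot: [3.074, 0.646, 0.0]
wrist_force: [0.4, 0.4, 0.1]
opening: 0.0397
gripper_force: 0.0
```

>>> drive_tool(offset=[[0,0,0],[0,0,0],[0,0,0],[0,0,0],[0,0,0],[0,0,0],[0,0,0],[0,0,0]], rot=[[0,0,1],[0,0,1],[0,0,1],[0,0,1],[0,0,1],[0,0,1],[0,0,1],[0,0,1]])

```text
time_s: 13.38
ee_pos: [0.5569, -0.2142, 0.2232]
eef_rot: [3.11, -0.444, 0.001]
wrist_force: [-0.4, -0.1, 0.5]
opening: 0.0404
gripper_force: 0.0
```

>>> drive_tool(offset=[[0,0,0],[0,0,0],[0,0,0]], rot=[[0,0,0],[0,0,0],[0,0,0]])

```text
time_s: 13.63
ee_pos: [0.557, -0.2142, 0.223]
eef_rot: [3.111, -0.435, 0.0]
wrist_force: [-0.1, 1.3, 0.1]
opening: 0.0401
gripper_force: 0.0
```

```bash
cat >> clamp.py <<'E'
def where():
    s=read_state(); r=M.inv().as_matrix()@R.from_rotvec(s["eef_rot"]).as_matrix()
    print(round(s["time_s"],2),"clamp mm",(toclamp(s["ee_pos"])*1e3).round(1),"yaw rel clamp",np.degrees(np.arctan2(r[1,0],r[0,0])).round(1),"F clamp",M.inv().apply(s["wrist_force"]).round(1),s["opening"].round(4),round(s["gripper_force"],1))
E
python3 -c "
from clamp import *
where()"
```

```text
Traceback (most recent call last):
  File "clamp.py", line 6, in where
    print(round(s["time_s"],2),"clamp mm",(toclamp(s["ee_pos"])*1e3).round(1),"yaw rel clamp",np.degrees(np.arctan2(r[1,0],r[0,0])).round(1),"F clamp",M.inv().apply(s["wrist_force"]).round(1),s["opening"].round(4),round(s["gripper_force"],1))
                                                                                                                                                                                                ^^^^^^^^^^^^^^^^^^
AttributeError: 'float' object has no attribute 'round'
```

>>> drive_tool(offset=[[0.4,0,1.4],[0,0,1.6],[0,0,1.6],[0,0,1.6],[0,0,1.6],[0,0,1.5],[0,0,1.1],[0,0,0.7]], rot=[[0,0,0],[0,0,0],[0,0,0],[0,0,0],[0,0,0],[0,0,0],[0,0,0],[0,0,0]])

```text
time_s: 14.3
ee_pos: [0.5597, -0.2147, 0.1092]
eef_rot: [-3.11, 0.436, 0.005]
wrist_force: [0.1, -1.2, -0.5]
opening: 0.0398
gripper_force: 0.0
```

>>> drive_tool(offset=[[0,0,0],[0,0,0],[0,0,0],[0,0,0],[0,0,0],[0,0,0],[0,0,0],[0,0,0]], rot=[[0,0,0],[0,0,0],[0,0,0],[0,0,0],[0,0,0],[0,0,0],[0,0,0],[0,0,0]], jaw=0.6)

```text
time_s: 14.97
ee_pos: [0.561, -0.2162, 0.1122]
eef_rot: [3.11, -0.437, 0.001]
wrist_force: [-1.8, -5.2, -4.1]
opening: 0.0078
gripper_force: 58.4
```

```bash
sed -i 's/s\["opening"\].round(4)/round(float(s["opening"]),4)/' clamp.py; python3 -c "
from clamp import *
where()"
```

```text
14.97 clamp mm [-23.4   0.  112.2] yaw rel clamp -90.1 F clamp [-5.4  0.3 -4.1] 0.0078 58.4
```

>>> drive_tool(offset=[[0,0.4,-0.05],[0,0.4,-0.05],[0,0.4,0],[0,0.4,0],[0,0.4,0.05],[0,0.4,0.05],[0,0,0],[0,0,0]], rot=[[0,0,0],[0,0,0],[0,0,0],[0,0,0],[0,0,0],[0,0,0],[0,0,0],[0,0,0]])

```text
time_s: 15.63
ee_pos: [0.5564, -0.232, 0.1142]
eef_rot: [-3.098, 0.44, -0.003]
wrist_force: [1.2, 15.6, 9.0]
opening: 0.0076
gripper_force: 58.9
```

```bash
cat > look.py <<'E'
import sys
from clamp import *
where()
f=grab_frame("top"); im=f["frame"]; n=sys.argv[1]
q=lambda P: proj(f,M.apply(np.array(P))+O).round(1).tolist()
print(q([[.042,0,.031],[.071,0,.031],[.125,0,.046]]))
# profile along rod line z=31+8mm, from x=15 to 125mm
xs=np.arange(10,128,1.)
P=M.apply(np.c_[xs/1e3,0*xs,0*xs+.035])+O; uv=proj(f,P).astype(np.float32)
g=cv2.remap(cv2.cvtColor(im,cv2.COLOR_BGR2GRAY),uv[:,0],uv[:,1],cv2.INTER_LINEAR).ravel()
print(" ".join(f"{int(x)}:{v}" for x,v in zip(xs,g) if int(x)%2==0))
cv2.imwrite(f"pics/{n}.png",cv2.resize(im[215:295,350:510],None,fx=5,fy=5,interpolation=cv2.INTER_CUBIC))
E
python3 look.py p1
```

```text
15.63 clamp mm [-3.980e+01  1.000e-01  1.142e+02] yaw rel clamp -90.3 F clamp [15.3  3.1  9. ] 0.0076 58.9
[[409.3, 251.2], [396.7, 247.6], [374.1, 239.9]]
10:153 12:144 14:122 16:117 18:114 20:121 22:126 24:129 26:133 28:133 30:132 32:131 34:133 36:125 38:103 40:82 42:61 44:34 46:37 48:31 50:33 52:47 54:54 56:54 58:56 60:55 62:51 64:73 66:107 68:118 70:119 72:120 74:123 76:124 78:128 80:127 82:121 84:115 86:114 88:116 90:117 92:117 94:122 96:127 98:129 100:133 102:134 104:126 106:106 108:80 110:77 112:82 114:92 116:96 118:85 120:70 122:91 124:143 126:167
```

View pics/p1.png

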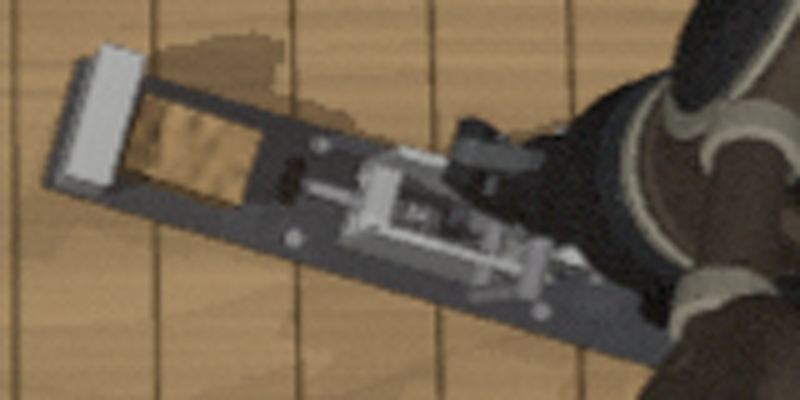

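>>> drive_tool(offset=[[0,0.3,0.05],[0,0.3,0.05],[0,0.3,0],[0,0,0],[0,0,0]], rot=[[0,0,0],[0,0,0],[0,0,0],[0,0,0],[0,0,0]])

```text
time_s: 16.1
ee_pos: [0.554, -0.2405, 0.1137]
eef_rot: [-3.098, 0.44, -0.003]
wrist_force: [0.9, 15.6, 10.6]
opening: 0.0081
gripper_force: 59.1
```

```bash
python3 look.py p2
```

```text
16.1 clamp mm [-4.860e+01  1.000e-01  1.137e+02] yaw rel clamp -90.3 F clamp [15.2  3.4 10.6] 0.0081 59.1
[[409.3, 251.2], [396.7, 247.6], [374.1, 239.9]]
10:154 12:145 14:123 16:123 18:127 20:127 22:121 24:123 26:134 28:132 30:130 32:128 34:132 36:130 38:126 40:116 42:102 44:95 46:78 48:47 50:38 52:32 54:33 56:43 58:56 60:56 62:51 64:71 66:107 68:116 70:117 72:119 74:121 76:126 78:127 80:129 82:121 84:116 86:115 88:116 90:119 92:118 94:122 96:126 98:129 100:131 102:132 104:125 106:104 108:77 110:74 112:84 114:92 116:95 118:83 120:68 122:89 124:142 126:165
```

>>> drive_tool(offset=[[0,-0.5,-0.05],[0,-0.5,-0.05],[0,-0.5,0],[0,-0.5,0],[0,-0.5,0],[0,-0.4,0],[0,-0.3,0],[0,0,0]], rot=[[0,0,0],[0,0,0],[0,0,0],[0,0,0],[0,0,0],[0,0,0],[0,0,0],[0,0,0]])

```text
time_s: 16.82
ee_pos: [0.5608, -0.2179, 0.114]
eef_rot: [3.108, -0.434, 0.002]
wrist_force: [-4.1, -3.1, 5.9]
opening: 0.0075
gripper_force: 61.2
```

```bash
python3 look.py p3
```

```text
16.82 clamp mm [-25.   -0.3 114. ] yaw rel clamp -90.0 F clamp [-4.1  3.1  5.9] 0.0075 61.2
[[409.3, 251.2], [396.7, 247.6], [374.1, 239.9]]
10:156 12:147 14:124 16:126 18:128 20:132 22:128 24:125 26:135 28:133 30:132 32:131 34:134 36:133 38:127 40:112 42:98 44:96 46:79 48:42 50:41 52:35 54:36 56:46 58:55 60:54 62:55 64:75 66:111 68:120 70:122 72:123 74:124 76:125 78:133 80:131 82:123 84:117 86:115 88:119 90:121 92:120 94:123 96:129 98:132 100:134 102:135 104:127 106:106 108:79 110:79 112:85 114:94 116:97 118:86 120:70 122:92 124:145 126:166
```

>>> drive_tool(offset=[[0,-0.2,0],[0,0,0],[0,0.5,0],[0,0.5,0],[0,0.5,0],[0,0.5,0],[0,0.5,0.05],[0,0.4,0.05]], rot=[[0,0,0],[0,0,0],[0,0,0],[0,0,0],[0,0,0],[0,0,0],[0,0,0],[0,0,0]])

```text
time_s: 17.53
ee_pos: [0.5556, -0.2355, 0.1149]
eef_rot: [-3.097, 0.441, -0.003]
wrist_force: [-2.5, 16.3, 29.1]
opening: 0.0079
gripper_force: 63.4
```

>>> drive_tool(offset=[[0,0.3,0],[0,0.2,0],[0,0,0],[0,0,0]], rot=[[0,0,0],[0,0,0],[0,0,0],[0,0,0]])

```text
time_s: 17.87
ee_pos: [0.5543, -0.2404, 0.1145]
eef_rot: [-3.098, 0.44, -0.003]
wrist_force: [-1.1, 16.7, 15.2]
opening: 0.0077
gripper_force: 61.0
```

```bash
python3 look.py p4
```

```text
17.87 clamp mm [-4.840e+01 -1.000e-01  1.145e+02] yaw rel clamp -90.3 F clamp [15.8  5.7 15.2] 0.0077 61.0
[[409.3, 251.2], [396.7, 247.6], [374.1, 239.9]]
10:152 12:140 14:117 16:122 18:124 20:131 22:134 24:135 26:135 28:136 30:135 32:132 34:131 36:129 38:128 40:129 42:133 44:133 46:130 48:131 50:136 52:125 54:106 56:91 58:77 60:45 62:34 64:65 66:107 68:118 70:119 72:120 74:122 76:125 78:129 80:127 82:119 84:115 86:113 88:116 90:119 92:118 94:122 96:123 98:127 100:131 102:133 104:127 106:106 108:79 110:77 112:84 114:89 116:93 118:83 120:69 122:89 124:140 126:164
```

>>> drive_tool(offset=[[0,-0.5,-0.1],[0,-0.5,-0.1],[0,-0.5,0],[0,-0.5,0],[0,-0.5,0],[0,-0.5,0],[0,-0.4,0.05],[0,0,0]], rot=[[0,0,0],[0,0,0],[0,0,0],[0,0,0],[0,0,0],[0,0,0],[0,0,0],[0,0,0]])

```text
time_s: 18.58
ee_pos: [0.5612, -0.2167, 0.1157]
eef_rot: [3.106, -0.433, 0.001]
wrist_force: [-6.8, -5.5, 10.8]
opening: 0.0076
gripper_force: 59.3
```

>>> drive_tool(offset=[[0,0.5,-0.05],[0,0.5,0],[0,0.5,0],[0,0.5,0],[0,0.4,0],[0,0,0],[0,0,0]], rot=[[0,0,0],[0,0,0],[0,0,0],[0,0,0],[0,0,0],[0,0,0],[0,0,0]])

```text
time_s: 19.17
ee_pos: [0.557, -0.2315, 0.1173]
eef_rot: [-3.099, 0.44, -0.003]
wrist_force: [-1.8, 15.0, 18.0]
opening: 0.0074
gripper_force: 59.8
```

```bash
python3 look.py p5
```

```text
19.17 clamp mm [-39.2  -0.3 117.3] yaw rel clamp -90.3 F clamp [14.   5.9 18. ] 0.0074 59.8
[[409.3, 251.2], [396.7, 247.6], [374.1, 239.9]]
10:153 12:142 14:116 16:123 18:116 20:112 22:121 24:129 26:135 28:135 30:134 32:135 34:136 36:136 38:135 40:134 42:134 44:132 46:131 48:131 50:136 52:130 54:129 56:128 58:118 60:97 62:89 64:60 66:42 68:63 70:100 72:120 74:120 76:121 78:120 80:125 82:129 84:128 86:123 88:115 90:114 92:117 94:120 96:116 98:120 100:123 102:126 104:128 106:121 108:101 110:92 112:75 114:69 116:75 118:88 120:101 122:116 124:146 126:167
```

>>> drive_tool(offset=[[0,0.3,-0.2],[0,0.3,0],[0,0.3,0],[0,0,0],[0,0,0]], rot=[[0,0,0],[0,0,0],[0,0,0],[0,0,0],[0,0,0]])

```text
time_s: 19.63
ee_pos: [0.5546, -0.2393, 0.1171]
eef_rot: [-3.098, 0.44, -0.004]
wrist_force: [2.1, 16.7, 8.9]
opening: 0.0077
gripper_force: 59.3
```

```bash
python3 look.py p6
```

```text
19.63 clamp mm [-4.730e+01 -1.000e-01  1.171e+02] yaw rel clamp -90.3 F clamp [16.6  2.6  8.9] 0.0077 59.3
[[409.3, 251.2], [396.7, 247.6], [374.1, 239.9]]
10:153 12:143 14:119 16:103 18:101 20:118 22:119 24:114 26:118 28:129 30:133 32:134 34:135 36:136 38:136 40:135 42:133 44:128 46:119 48:129 50:136 52:131 54:129 56:127 58:117 60:97 62:86 64:59 66:34 68:59 70:100 72:121 74:119 76:121 78:121 80:124 82:127 84:127 86:122 88:115 90:110 92:114 94:117 96:115 98:119 100:123 102:125 104:126 106:119 108:101 110:92 112:75 114:70 116:78 118:89 120:100 122:116 124:144 126:165
```

>>> drive_tool(offset=[[0,-0.5,0],[0,-0.5,0],[0,-0.5,0],[0,-0.5,0],[0,-0.5,0],[0,-0.4,0],[0,-0.3,0],[0,0,0]], rot=[[0,0,0],[0,0,0],[0,0,0],[0,0,0],[0,0,0],[0,0,0],[0,0,0],[0,0,0]])

```text
time_s: 20.35
ee_pos: [0.5613, -0.2169, 0.1169]
eef_rot: [3.108, -0.435, 0.002]
wrist_force: [-3.7, -3.8, 4.8]
opening: 0.0072
gripper_force: 60.3
```

>>> drive_tool(offset=[[0,0,0],[0,0,0],[0,0,0.2],[0,0,0.2],[0,0,0],[0,0,0]], rot=[[0,0,0],[0,0,0],[0,0,0],[0,0,0],[0,0,0],[0,0,0]], jaw=2.5)

```text
time_s: 20.85
ee_pos: [0.5605, -0.2149, 0.1102]
eef_rot: [-3.11, 0.437, 0.002]
wrist_force: [0.3, 0.8, -0.9]
opening: 0.0251
gripper_force: 0.0
```

```bash
python3 look.py p7
```

```text
20.85 clamp mm [-22.2   0.8 110.2] yaw rel clamp -90.1 F clamp [ 0.9 -0.1 -0.9] 0.0251 0.0
[[409.3, 251.2], [396.7, 247.6], [374.1, 239.9]]
10:156 12:146 14:126 16:119 18:110 20:121 22:130 24:135 26:136 28:130 30:137 32:137 34:136 36:138 38:137 40:136 42:135 44:131 46:123 48:134 50:138 52:133 54:131 56:129 58:120 60:100 62:91 64:60 66:36 68:63 70:102 72:123 74:123 76:122 78:124 80:128 82:130 84:130 86:122 88:115 90:115 92:117 94:122 96:119 98:125 100:126 102:128 104:130 106:123 108:103 110:92 112:78 114:71 116:77 118:89 120:101 122:119 124:147 126:168
```

```bash
python3 - <<'E'
import cv2,numpy as np
W=np.zeros((600,800,3),np.uint8)
for i,n in enumerate(("p2","p4","p5","p7")):
    c=cv2.imread(f"pics/{n}.png")[60:245,60:460]
    W[(i//2)*300:(i//2)*300+185,(i%2)*400:(i%2)*400+400]=c
s=__import__("station").grab_frame("side")["frame"]
W[190:300,0:800]=0
c=cv2.resize(s[185:250,290:365],None,fx=1.6,fy=1.6,interpolation=cv2.INTER_CUBIC); W[490:490+c.shape[0],:c.shape[1]]=c
cv2.imwrite("pics/cmp.png",W)
E
```

```text
(no output)
```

View pics/cmp.png

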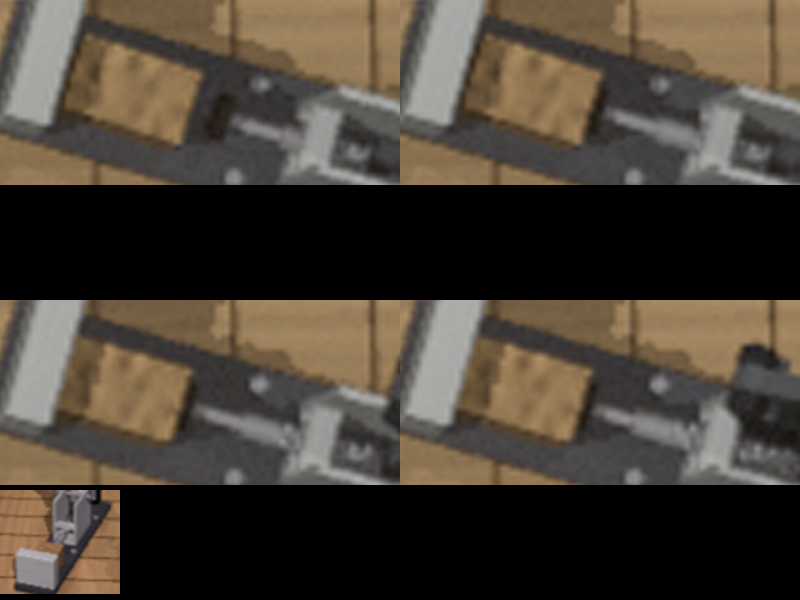

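```bash
cat > rodm.py <<'E'
from clamp import *
import sys
f=grab_frame("top"); ys=np.arange(-10,10.1,.5); xs=np.arange(20,66,1.)
X,Y=np.meshgrid(xs,ys,indexing="ij")
P=M.apply(np.c_[X.ravel()/1e3,Y.ravel()/1e3,0*X.ravel()+.035])+O
uv=proj(f,P)
uv=((uv-[350,215]+.5)*5-.5).astype(np.float32).reshape(len(xs),len(ys),2)
for n in sys.argv[1:]:
    g=cv2.cvtColor(cv2.imread(f"pics/{n}.png"),cv2.COLOR_BGR2GRAY)
    p=cv2.remap(g,uv[...,0],uv[...,1],cv2.INTER_LINEAR).astype(float)
    w=np.clip(p-70,0,None).sum(1)/100
    print(n," ".join(f"{int(x)}:{v:.0f}" for x,v in zip(xs,w)))
E
python3 rodm.py p1 p2 p4 p5 p6 p7
```

```text
p1 20:6 21:7 22:7 23:7 24:7 25:6 26:6 27:6 28:7 29:7 30:7 31:7 32:6 33:6 34:6 35:6 36:6 37:5 38:4 39:2 40:1 41:0 42:0 43:0 44:0 45:0 46:0 47:0 48:0 49:0 50:0 51:0 52:0 53:0 54:0 55:0 56:0 57:0 58:0 59:0 60:0 61:0 62:0 63:0 64:1 65:8
p2 20:10 21:10 22:9 23:7 24:6 25:6 26:7 27:6 28:7 29:7 30:7 31:7 32:6 33:6 34:6 35:7 36:7 37:8 38:8 39:7 40:5 41:4 42:3 43:3 44:2 45:2 46:1 47:0 48:0 49:0 50:0 51:0 52:0 53:0 54:0 55:0 56:0 57:0 58:0 59:0 60:0 61:0 62:0 63:0 64:1 65:7
p4 20:10 21:11 22:11 23:11 24:11 25:11 26:11 27:11 28:11 29:12 30:12 31:12 32:11 33:10 34:9 35:8 36:7 37:7 38:7 39:7 40:7 41:6 42:6 43:7 44:7 45:7 46:7 47:7 48:6 49:6 50:6 51:6 52:6 53:5 54:3 55:2 56:2 57:2 58:1 59:0 60:0 61:0 62:0 63:0 64:0 65:5
p5 20:10 21:12 22:13 23:12 24:10 25:10 26:11 27:11 28:11 29:11 30:12 31:12 32:11 33:11 34:11 35:11 36:11 37:11 38:11 39:11 40:10 41:9 42:8 43:7 44:7 45:7 46:7 47:6 48:6 49:6 50:6 51:6 52:6 53:6 54:7 55:6 56:6 57:5 58:4 59:3 60:2 61:2 62:2 63:1 64:0 65:0
p6 20:11 21:11 22:9 23:9 24:9 25:11 26:13 27:14 28:12 29:10 30:11 31:11 32:11 33:11 34:11 35:11 36:11 37:11 38:11 39:11 40:11 41:11 42:11 43:11 44:10 45:9 46:7 47:6 48:6 49:6 50:6 51:7 52:7 53:6 54:6 55:6 56:6 57:5 58:4 59:3 60:2 61:2 62:2 63:1 64:0 65:0
p7 20:14 21:12 22:10 23:10 24:11 25:12 26:13 27:12 28:11 29:12 30:12 31:12 32:12 33:11 34:12 35:12 36:12 37:12 38:12 39:12 40:12 41:11 42:11 43:11 44:10 45:8 46:6 47:6 48:6 49:7 50:7 51:7 52:7 53:7 54:7 55:7 56:6 57:6 58:4 59:3 60:3 61:3 62:2 63:1 64:0 65:0
```

Rod and stem edges give a nose compression of about 6.5 mm now. I need about 5.5 mm more, so I re-pinch and make a partial pull.

>>> drive_tool(offset=[[0,0,0],[0,0,0],[0,0,0],[0,0,0],[0,0,0],[0,0,0]], rot=[[0,0,0],[0,0,0],[0,0,0],[0,0,0],[0,0,0],[0,0,0]], jaw=0.6)

```text
time_s: 21.5
ee_pos: [0.5607, -0.2162, 0.1109]
eef_rot: [3.11, -0.437, 0.0]
wrist_force: [-1.7, -5.0, 0.8]
opening: 0.0083
gripper_force: 58.4
```

>>> drive_tool(offset=[[0,0.4,0],[0,0.4,0],[0,0.4,0],[0,0.4,0],[0,0.2,0],[0,0,0],[0,0,0]], rot=[[0,0,0],[0,0,0],[0,0,0],[0,0,0],[0,0,0],[0,0,0],[0,0,0]])

```text
time_s: 22.08
ee_pos: [0.5581, -0.2248, 0.1125]
eef_rot: [-3.096, 0.441, -0.002]
wrist_force: [2.3, 17.5, 10.9]
opening: 0.0076
gripper_force: 59.3
```

```bash
python3 look.py p8|head -1; python3 rodm.py p8
```

```text
22.08 clamp mm [-32.4   0.4 112.5] yaw rel clamp -90.3 F clamp [17.5  2.6 10.9] 0.0076 59.3
p8 20:8 21:8 22:10 23:11 24:11 25:10 26:8 27:8 28:10 29:12 30:12 31:11 32:11 33:11 34:11 35:11 36:11 37:11 38:11 39:11 40:11 41:11 42:11 43:11 44:12 45:12 46:12 47:11 48:9 49:7 50:7 51:7 52:7 53:7 54:7 55:6 56:6 57:5 58:4 59:3 60:3 61:3 62:2 63:1 64:0 65:0
```

>>> drive_tool(offset=[[0,0.2,-0.1],[0,0.2,0],[0,0,0],[0,0,0],[0,0,0],[0,0,0]], rot=[[0,0,0],[0,0,0],[0,0,0],[0,0,0],[0,0,0],[0,0,0]])

```text
time_s: 22.68
ee_pos: [0.5572, -0.2281, 0.113]
eef_rot: [-3.095, 0.44, -0.002]
wrist_force: [4.3, 19.1, 9.4]
opening: 0.0081
gripper_force: 58.8
```

```bash
python3 look.py p9; python3 rodm.py p9
```

```text
22.68 clamp mm [-35.9   0.4 113. ] yaw rel clamp -90.3 F clamp [19.5  1.1  9.4] 0.0081 58.8
[[409.3, 251.2], [396.7, 247.6], [374.1, 239.9]]
10:153 12:143 14:125 16:118 18:111 20:117 22:126 24:133 26:127 28:112 30:117 32:129 34:135 36:136 38:136 40:134 42:134 44:137 46:137 48:132 50:124 52:127 54:131 56:129 58:118 60:95 62:88 64:61 66:44 68:63 70:102 72:121 74:119 76:122 78:122 80:124 82:129 84:128 86:121 88:115 90:114 92:116 94:117 96:117 98:120 100:123 102:127 104:129 106:121 108:103 110:92 112:77 114:71 116:78 118:89 120:101 122:116 124:146 126:166
p9 20:14 21:12 22:10 23:11 24:12 25:12 26:11 27:10 28:9 29:9 30:10 31:12 32:12 33:10 34:10 35:11 36:12 37:11 38:11 39:11 40:11 41:11 42:11 43:11 44:12 45:12 46:13 47:12 48:11 49:10 50:8 51:7 52:7 53:7 54:7 55:7 56:6 57:6 58:4 59:3 60:2 61:2 62:2 63:1 64:0 65:0
```

View pics/p9.png

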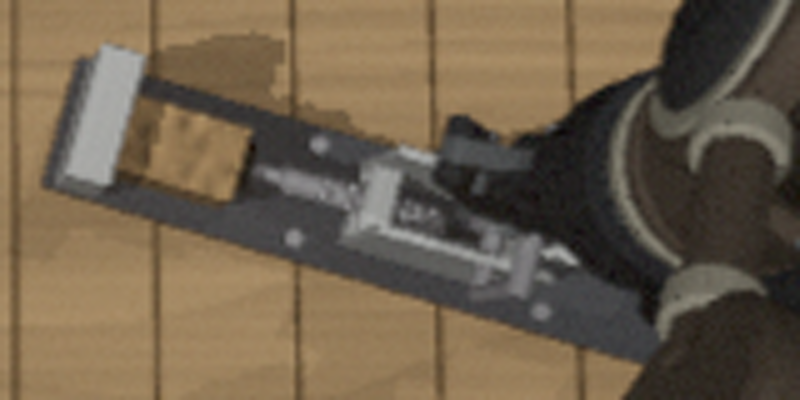

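The picture shows the blank at (190,150), square against the anvil with the nose stem short at (270,175). Nose compression is about 11 mm and the trigger is held. Handing in.

```bash
python3 -c "
from station import *
print(finish_job())"
```

```text
the job is handed in; nothing more can be done
None
```

I handed the job in with the blank pinned against the anvil, the nose pushed in about 11 mm as measured from the top camera, and the trigger still pinched at roughly 0.24 rad; the hand-in returned no verdict.

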